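Click the seal-time wheel of a bag sealer to its mark

ROBOT

A 6-joint arm with a two-finger parallel gripper is mounted at the origin on the work surface. World frame = base frame: x ahead of the robot, y to its left, z up, the work surface at z = 0. Lengths are in m, angles in rad, forces in N, time in s.
With the tool pointing down it reaches from about 0.3 to 0.875 m from the base axis. Payload 6.4 kg.
Tool frame: the origin (TCP) lies on the centre line of the jaws, within the pads' length; the fingertips stand 17 mm ahead of it and the grasp point (between the pads) lies 2 mm behind it; z points along the fingers, x is the direction in which the jaws open and shut, and the axes are right-handed (so a half turn about z gives the same grasp; the last joint's range is limited). The gripper opens to 85 mm and grips with 20 to 120 N. Pads are 22 mm wide; open, the fingers measure 114 mm over their backs; the gripper's body (76 mm by 85 mm) begins 54 mm behind the grasp point. The pads swing forward as they close: fully open they stand 13 mm farther back than shut.
Start: joints at [-1.518, 0.181, 1.607, -0, 1.354, -0.206], TCP at [0.147, -0.556, 0.248] pointing down, gripper open.
Joint ranges: [-2.99, 2.99], [-0.89, 2.07], [0.3, 2.58], [-1.14, 4.28], [0, 2.63], [-3.12, 3.12]. Speed limits (rad/s): [2.57, 2.57, 3.01, 3.14, 3.14, 3.14].

INTERFACE

Orientations are given as [roll, pitch, yaw] about the fixed x, y, z axes, in that order (R = Rz(yaw) Ry(pitch) Rx(roll)).
In Python, from bench import r gives the robot as it stands. Calls block until the motion is done:
- r.move_pose(position, orientation): joint-space move of the TCP to a pose.
- r.servo_line(position, orientation=None, feed=0.15, contact_N=None): straight line of the TCP; orientation=None keeps the orientation; feed is the mean speed in m/s. With contact_N (N) it stops when the force on the tool has changed by that much, and returns True; else False.
- r.movej(angles): joint-space move.
- r.release() and r.close(strength=None): open the fingers fully, or close them until they stop; strength is the grip in N (None keeps the last).
- r.wait(seconds).
- r.ik(position, orientation): joint angles nearest the present ones, or None.
- r.read_state(): the state.
- r.read_camera(name): name is "scene" or "side" or "wrist"; returns a dict with "img" (420x560x3 uint8, blue, green, red), "depth" (420x560 float32, m along the optical axis (not along the pixel's ray), 0 where there is no reading), "camera_matrix" (3x3 intrinsics, pixels), "world_from_camera" (4x4, takes a point from camera to world coordinates). Camera axes: x right, y up, looking along -z (the intrinsics and any distortion apply to the point x, -y, -z); pixel columns grow to the right and rows downward; lengths in m; the calibration is good to about 2 mm. A picture is of the moment at which its call begins.
A pose or a line that the arm cannot do raises r.IKError and nothing moves.
- r.hand_in(): hands the job in, once; it reports no verdict.
Trained networks look in the newest picture that a camera, given by its name, has taken for a name from the list of things; names that differ only in an ending like _2 or _b are one class to them, and where a whole thing is asked for, a point or a joint stands for the part that bears it (a point fixed in the world has none). Each returns a list of dicts, best first, with "conf" (0 to 1); they miss things now and then, are a little off and sometimes report something else, mostly with a low value. They report only what shows in the picture. A call takes as long as a camera call.
- r.silhouettes(camera, label): "mask" (420x560 bool, what is visible of it) and "centre" ([column, row] in pixels, amid what is visible of it).
The state is a dict: "t": time; "joint_pos": joint angles; "dq": joint speeds; "joint_efforts": joint torques, N m; "tcp_pos": TCP position; "tool_rot": TCP orientation; "contact_force": force on the tool from outside, world axes, zero at the start; "wrist_torque": the same for the moment, N m; "finger_gap": opening from 0.0 (shut) to 1.0 (fully open).
Only numpy, scipy, OpenCV 4.12 (cv2) and the standard library are available. Lean on these libraries where they do the work, as an engineer would, in place of code of your own. Each camera call takes 0.05 s, during which the arm holds its last target.

TASK

Thicker bags come next, so set the seal-time wheel of the bag sealer: of the two ribbed black thumbwheels on the console's top, the one farther from the pressing arm. With a fingertip flick the top of its rim toward the console's front (the side with the rocker switch and vents, facing the robot), click by click, until the white line on the wheel stands right at the white pointer beside it, then let go. Leave the other wheel at its setting, the pressing arm up and the loose things standing where they are.

Things in the scene. Friction and masses are not known exactly. Their poses are not given: they have to be found in the camera images.
- sealer: Light grey bag sealer, fixed to the bench. Origin: centre of the underside of its console, 120 (x) x 150 (y) x 82 mm high. Own -x is its front (rocker switch, vents; robot's side), own +y its left. From the console's right side a 64 mm high jaw bed runs to own y = -335 mm under the raised arm. Two alike thumbwheels stick out of the console's top: seal-time at own y = +34 mm, cool-time at -34 mm.
- seal_wheel (a joint): Seal-time wheel, black, finely ribbed, turns both ways. Grows as the rim's top moves to the sealer's front (own -x). Clicks into rest every 20 degrees, at multiples of 0.349 rad (10.5 mm of rim), with stops at 0 and 3.49; between rests it springs to the nearer; about 1 N along the rim takes it to the next. Line at the pointer: 2.094 rad (6 clicks). Starts 2 to 4 clicks short of that.
- seal_pointer (a point): Fixed on the sealer: top of the seal-time wheel's rim, mid-width, 100 mm above the bench; axes as the sealer's. The wheel is 60 mm in diameter, 14 mm wide, its level axle along own y; it stands 18 mm out of the console's top. The white-striped pointer is an upright fin 15 mm high beside the wheel, 10 mm to the left (own +y) of this point, its tip 3 mm below the rim's top.
- seal_line (a point): Middle of the white line, 3.6 mm wide, painted straight across the seal-time wheel's rim and a little down both its sides. Turns with the wheel, 30 mm from the axle. It starts to the rear (own +x) of the top by 40, 60 or 80 degrees; at 80 it is down in the slot, out of sight until the first click.
- cool_wheel (a joint): Cool-time wheel, alike, with its own line and pointer, 68 mm to the right (own -y) of the seal-time wheel, next to the pressing arm. Same clicks and directions. It starts at any setting from 1 to 9 clicks and must keep it.
- cool_line (a point): The middle of the white line on the cool-time wheel's rim; turns with that wheel.
- press_arm (a joint): Grey pressing arm with black handle, 285 mm long, hinged beside the console (sealer's own y = -92 mm, 86 mm high) and held up by a spring; it rises away from the console to about 205 mm at its handle. 0 = up, 0.36 rad = pressed shut.
- module_mid (a point): Bystander: dark terminal module with two green terminal strips, 75 x 36 x 68 mm, loose, standing in front of the jaw bed. Point at its centre, 30 mm up.
- tape_roll_mid (a point): Bystander: brown roll of packing tape lying flat, 90 mm diameter, 48 mm high, loose, to the left of the console. Point at its centre, 24 mm up.
- marker_mid (a point): Bystander: marker pen standing upright, 19 mm diameter, 128 mm tall, loose, in front of the console. Point at its centre, 64 mm up.

How it is judged:
On the way, in this order (a step that is already met when the one before it is completed fails the run):
1. a fingertip pushes on the seal-time wheel's rim while its line is still short of the pointer (contact force between the fingers and seal_wheel above 0.3 N and distance between seal_line and seal_pointer above 0.006 m), for 0.05 s.
2. the white line stands at the pointer (distance between seal_line and seal_pointer below 0.003 m), for 0.2 s.
At the end, for the whole second after the job is handed in: Seal-time wheel at rest, its line within 3 mm of the pointer (the next clicks are 10 mm off); cool-time wheel on the click it started on (line within 7.5 mm); pressing arm up (under 0.05 rad); module, tape roll and marker within 20 mm of where they stood (distance between seal_line and seal_pointer below 0.003 m and velocity of joint seal_wheel between -0.05 and 0.05 rad/s and distance of cool_line from where it was at the start of the episode below 0.0075 m and value of joint press_arm below 0.05 rad and distance of each of module_mid, tape_roll_mid, marker_mid from where it was at the start of the episode below 0.02 m); the robot touches nothing.
It fails at once if the cool-time wheel is turned to another click (distance of cool_line from where it was at the start of the episode above 0.0075 m).
It fails at once if the pressing arm is pushed down (value of joint press_arm above 0.12 rad).
It fails at once if a part of the robot other than the fingers bears on the sealer (contact force between the arm and sealer above 3 N).
It fails at once if the module, tape roll or marker is moved or lifted (distance of any of module_mid, tape_roll_mid, marker_mid from where it was at the start of the episode above 0.02 m).
It also fails if it takes over 40 s, if anything falls off the work surface, if the arm or the gripper's body presses on something with over 40 N, if the wrist force passes 120 N, or if a joint passes its speed limit or range.

## Working session

There is one attempt and no reset: what is moved stays moved. The work goes in short steps, each a Python script; the robot and the scene stay as the last script left them, time stands still between calls to the robot, and variables do not carry over. Pictures are saved under pics/ and viewed, and the job is handed in when it is done.

```bash
ls; mkdir -p pics
python3 - <<'E'
from bench import r
import cv2,numpy as np
for n in ["scene","side","wrist"]:
    c=r.read_camera(n); cv2.imwrite(f"pics/a_{n}.png",c["img"]); np.savez(f"pics/a_{n}.npz",**c)
    print(n,c["camera_matrix"].round(1).tolist(),c["world_from_camera"].round(3).tolist())
    for l in ["sealer","seal_wheel","cool_wheel","seal_pointer","press_arm","module_mid","tape_roll_mid","marker_mid"]:
        try:
            print(l,[(round(d["conf"],2),np.round(d["centre"]).tolist(),int(d["mask"].sum())) for d in r.silhouettes(n,l)])
        except Exception as e: print(l,e)
print(r.read_state())
E
```

```text
pics
scene [[400.3, 0.0, 282.3], [0.0, 400.3, 207.7], [0.0, 0.0, 1.0]] [[-0.199, -0.595, 0.778, 1.15], [0.98, -0.136, 0.147, 0.242], [0.019, 0.792, 0.61, 0.601], [0.0, 0.0, 0.0, 1.0]]
sealer []
seal_wheel [(0.46, [236.0, 214.0], 121)]
cool_wheel []
seal_pointer [(0.64, [162.0, 220.0], 11964)]
press_arm [(0.89, [99.0, 177.0], 2097)]
module_mid [(0.92, [166.0, 188.0], 489)]
tape_roll_mid [(0.86, [312.0, 237.0], 1423)]
marker_mid [(0.59, [247.0, 185.0], 223)]
side [[430.1, 0.0, 271.9], [0.0, 430.1, 205.9], [0.0, 0.0, 1.0]] [[-0.91, 0.251, -0.33, 0.219], [-0.415, -0.569, 0.71, 0.724], [-0.01, 0.783, 0.622, 0.599], [0.0, 0.0, 0.0, 1.0]]
sealer [(0.8, [293.0, 160.0], 6573)]
seal_wheel [(0.53, [276.0, 168.0], 122)]
cool_wheel [(0.51, [286.0, 153.0], 142)]
seal_pointer [(0.75, [287.0, 161.0], 6469)]
press_arm [(0.57, [304.0, 96.0], 1225), (0.33, [275.0, 169.0], 139)]
module_mid [(0.58, [352.0, 154.0], 848)]
tape_roll_mid [(0.72, [250.0, 238.0], 1712)]
marker_mid [(0.76, [330.0, 186.0], 421)]
wrist [[359.5, 0.0, 280.2], [0.0, 359.5, 212.9], [0.0, 0.0, 1.0]] [[0.256, 0.934, 0.25, 0.211], [-0.9
[... 162 characters left out ...]
pe_roll_mid []
marker_mid []
{'t': 1.35, 'joint_pos': array([-1.51831390e+00,  1.80794820e-01,  1.60700380e+00,  1.34624633e-05,
        1.35377491e+00, -2.06301153e-01]), 'dq': array([ 0.00140973,  0.00150175, -0.00052305,  0.00053257, -0.00130477,
        0.00048069]), 'joint_efforts': array([ 9.60312464e-04, -4.44840181e+01, -3.51680839e+01, -2.07259445e-04,
        7.47503746e-04,  2.52692416e-06]), 'tcp_pos': array([ 0.14716659, -0.55586956,  0.24828953]), 'tool_rot': array([-3.14158370e+00, -2.14145869e-05, -1.31201565e+00]), 'contact_force': array([-0.08357161, -0.85975191,  0.19868371]), 'wrist_torque': array([-0.02161061,  0.07939897, -0.07874036]), 'finger_gap': 1.0028549479542297}
```

Run:
```python
import cv2
a=cv2.imread("pics/a_scene.png");b=cv2.imread("pics/a_side.png")
cv2.imwrite("pics/a1.png",a)
cv2.imwrite("pics/a2.png",cv2.resize(a[150:300,130:330],None,fx=4,fy=4,interpolation=cv2.INTER_CUBIC))
cv2.imwrite("pics/a3.png",cv2.resize(b[90:240,200:400],None,fx=4,fy=4,interpolation=cv2.INTER_CUBIC))
```

```text
(no output)
```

View pics/a1.png

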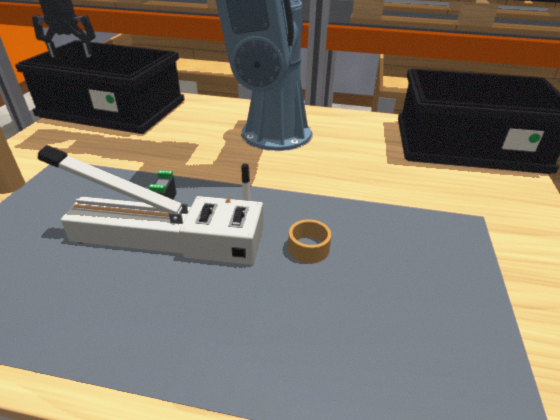

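View pics/a2.png

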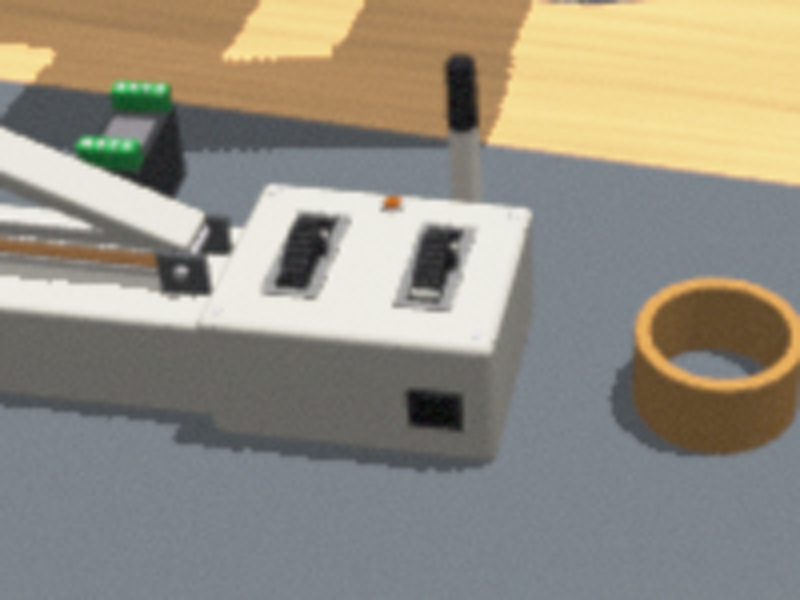

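View pics/a3.png

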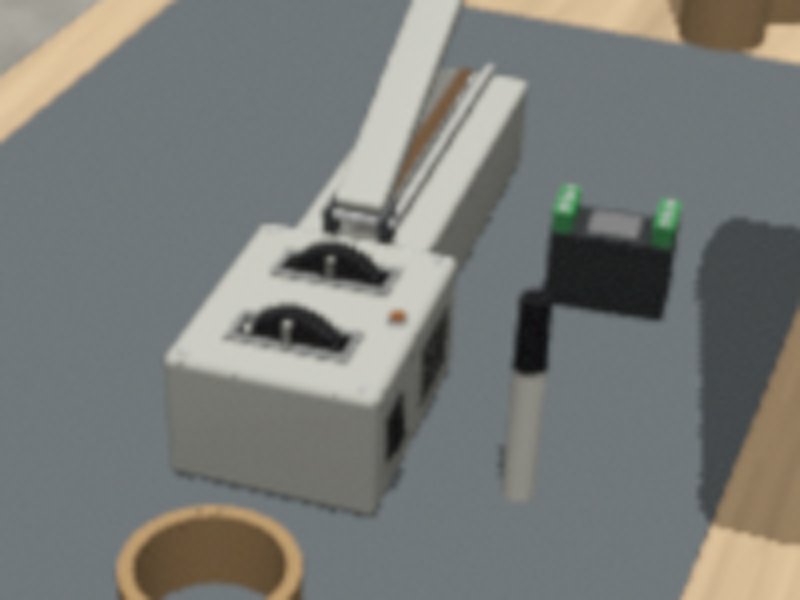

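The scene picture shows the console with the seal-time wheel at about (238,215) px, its white line low at the rear (~(236,223)). In the side view that line is at about (262,171). Next I'll measure the sealer pose from depth.

```bash
cat > h.py <<'E'
import numpy as np,cv2
def cloud(c):
    K=c["camera_matrix"];T=c["world_from_camera"];d=c["depth"]
    v,u=np.mgrid[:d.shape[0],:d.shape[1]]
    P=np.stack([(u-K[0,2])/K[0,0]*d,-(v-K[1,2])/K[1,1]*d,-d],-1)
    return P@T[:3,:3].T+T[:3,3], d>0
def proj(c,p):
    T=np.linalg.inv(c["world_from_camera"]);q=np.atleast_2d(p)@T[:3,:3].T+T[:3,3];K=c["camera_matrix"]
    return np.stack([K[0,0]*q[:,0]/-q[:,2]+K[0,2],K[1,1]*-q[:,1]/-q[:,2]+K[1,2]],-1)
E
python3 - <<'E'
from h import *
for n in ["scene","side"]:
    c=dict(np.load(f"pics/a_{n}.npz"));P,ok=cloud(c)
    roi=np.zeros(ok.shape,bool)
    if n=="scene": roi[190:245,182:268]=1
    else: roi[140:200,235:320]=1
    z=P[...,2]
    m=ok&roi&(z>.075)&(z<.089)
    m=cv2.morphologyEx(m.astype(np.uint8),cv2.MORPH_OPEN,np.ones((3,3)))>0
    k,l,s,_=cv2.connectedComponentsWithStats(m.astype(np.uint8)); i=1+s[1:,4].argmax(); m=l==i
    Q=P[m]; print(n,m.sum(),np.median(Q[:,2]))
    rc=cv2.minAreaRect(Q[:,:2].astype(np.float32)*1000);print(rc)
    for nm,(u,v) in {"scene":{"tape":(312,240),"marker":(246,172),"mod":(166,188),"wheel":(238,213)},"side":{"tape":(250,238),"marker":(333,165),"mod":(352,154),"wheel":(276,168)}}[n].items(): print(nm,P[v,u].round(3))
E
```

```text
scene 2487 0.08291936593510496
((540.6736450195312, 1.9008865356445312), (121.45980834960938, 149.46771240234375), 3.970590591430664)
tape [0.487 0.186 0.002]
marker [0.419 0.02  0.115]
mod [ 0.441 -0.172  0.056]
wheel [0.547 0.038 0.099]
side 1891 0.08280362880840686
((539.0303344726562, 0.5465316772460938), (119.20745849609375, 152.70765686035156), 4.293381214141846)
tape [0.533 0.158 0.002]
marker [0.412 0.018 0.128]
mod [ 0.42  -0.174  0.043]
wheel [0.53  0.034 0.099]
```

```bash
cat >> h.py <<'E'
YAW=np.radians(4.1);C=np.array([.540,.0012,0])
Rz=np.array([[np.cos(YAW),-np.sin(YAW),0],[np.sin(YAW),np.cos(YAW),0],[0,0,1]])
def W(x,y,z): return C+Rz@np.array([x,y,z])
def line(phi,y=.034): return W(.03*np.sin(phi),y,.07+.03*np.cos(phi))
E
python3 - <<'E'
from h import *
for n in ["scene","side"]:
    c=dict(np.load(f"pics/a_{n}.npz"))
    for p in (0,20,40,60): print(n,p,proj(c,line(np.radians(p))).round(1), proj(c,line(np.radians(p),.040)).round(1))
    g=c["img"].max(2).astype(int); print(proj(c,W(0,.044,.097)).round(1))
    pt=proj(c,line(0))[0].astype(int); im=c["img"][pt[1]-14:pt[1]+21,pt[0]-22:pt[0]+23]
    im=cv2.resize(im,None,fx=14,fy=14,interpolation=cv2.INTER_NEAREST)
    for p in (0,20,40,60):
        for y,col in((.028,(0,0,255)),(.034,(0,255,0)),(.040,(255,0,0))):
            q=proj(c,line(np.radians(p),y))[0]-[pt[0]-22,pt[1]-14]
            cv2.circle(im,tuple(((q+.5)*14).astype(int).tolist()),4,col,-1)
    cv2.imwrite(f"pics/b_{n}.png",im)
from bench import r
print(W(0,.034,.1)); 
for yaw in (YAW,YAW+np.pi,YAW-np.pi):
    print(yaw,r.ik(W(.012,.027,.15),[np.pi,0,yaw]))
E
```

```text
scene 0 [[237.9 209.8]] [[240.8 210. ]]
scene 20 [[236.9 213.6]] [[239.8 213.8]]
scene 40 [[236.  218.4]] [[239.  218.7]]
scene 60 [[235.5 223.5]] [[238.4 223.8]]
[[242.8 211.4]]
side 0 [[272.4 167. ]] [[271.4 168.5]]
side 20 [[267.8 166.8]] [[266.8 168.3]]
side 40 [[263.9 168.1]] [[262.9 169.6]]
side 60 [[261.1 170.7]] [[260.  172.1]]
[[270.7 170.7]]
[0.53756909 0.03511299 0.1       ]
0.0715584993317675 [-1.62880183e-01  2.36962488e-01  1.75289803e+00 -4.44089210e-16
  1.15173214e+00 -2.34438683e-01]
3.2131511529215606 [-0.16288018  0.23696249  1.75289803  0.          1.15173214  2.90715397]
-3.0700341542580256 [-0.16288018  0.23696249  1.75289803  0.          1.15173214  2.90715397]
```

View pics/b_scene.png

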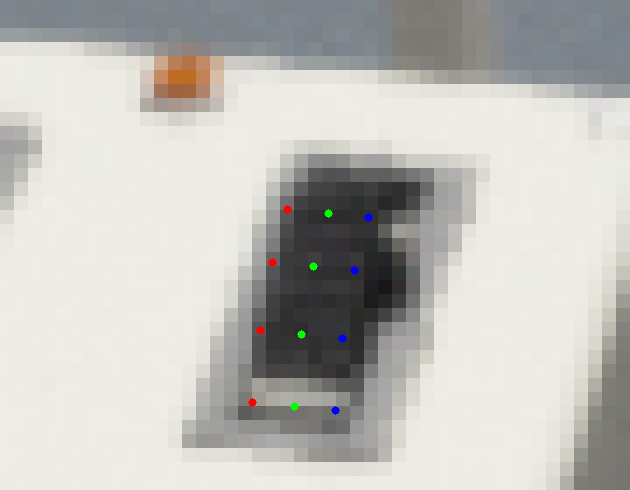

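View pics/b_side.png

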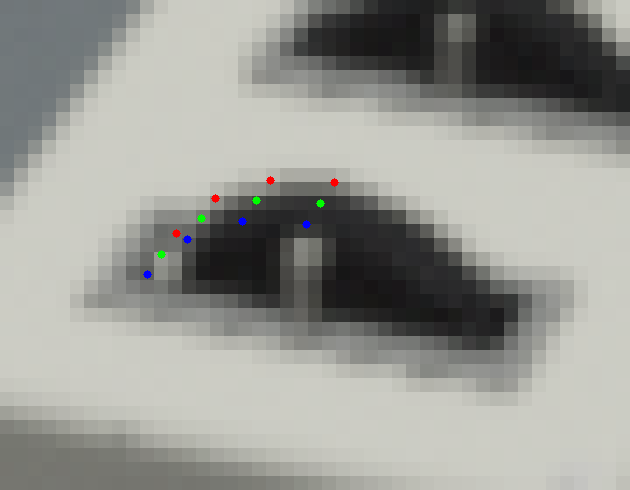

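The line matches the 60° prediction in both views, so it needs 3 clicks. Next I'll approach with closed fingers and probe for contact.

Run:
```python
from bench import r
from h import *
O=[np.pi,0,YAW]
r.close(20)
r.servo_line([.147,-.556,.34],feed=.25)
r.move_pose(W(.010,.027,.30),O)
r.servo_line(W(.010,.027,.14),feed=.12)
r.wait(.3); s=r.read_state(); print(s["t"],s["tcp_pos"],s["contact_force"],s["finger_gap"])
c=r.read_camera("scene");cv2.imwrite("pics/c_scene.png",c["img"][100:300,130:400].repeat(2,0).repeat(2,1))
k=r.servo_line(W(.010,.027,.105),feed=.015,contact_N=1.5)
s=r.read_state(); print(k,s["t"],s["tcp_pos"],s["contact_force"])
c=r.read_camera("side");cv2.imwrite("pics/c_side.png",c["img"][60:240,160:400].repeat(3,0).repeat(3,1))
```

```text
6.9333 [0.5482239  0.02883247 0.14034605] [-0.18620893  0.25928057 -0.50945585] 0.00431269245553866
True 8.475 [0.54831378 0.02884152 0.11627816] [ 0.68797321 -0.35657952  4.27743917]
```

View pics/c_side.png

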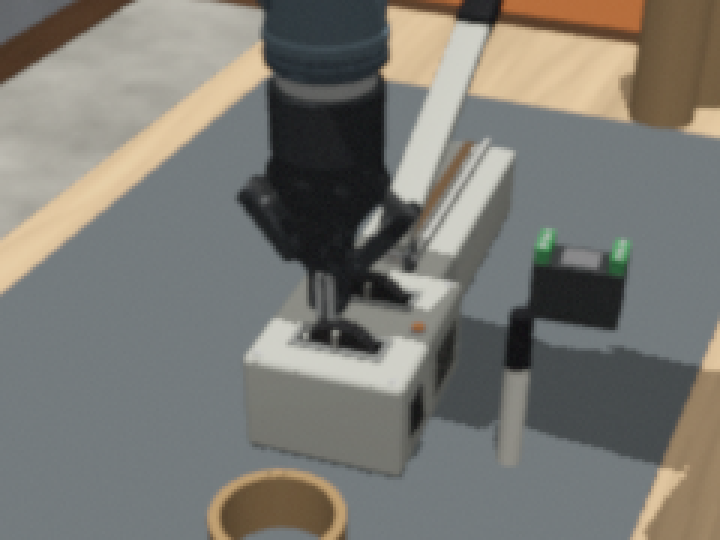

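Contact was at tip height 99.3 mm, which fits the rim's 100 mm, and the side view shows the closed fingers just behind the fin on the wheel. Now I'll drag one click.

Run:
```python
from bench import r
from h import *
z=r.read_state()["tcp_pos"][2]
for x in (.008,.006,.003,.000,-.002):
    r.servo_line(W(x,.027,z),feed=.02)
    s=r.read_state(); print(x,s["t"].__round__(2),s["tcp_pos"].round(4),s["contact_force"].round(2))
c=r.read_camera("side");np.savez("pics/d.npz",**c);cv2.imwrite("pics/d_side.png",cv2.resize(c["img"][140:190,240:310],None,fx=10,fy=10))
```

```text
0.008 8.78 [0.5461 0.0287 0.1164] [ 0.19 -0.18  3.13]
0.006 9.03 [0.5442 0.0285 0.1165] [0.05 0.32 3.39]
0.003 9.32 [0.5409 0.0283 0.1166] [-0.58  0.06  6.69]
0.0 9.62 [0.5378 0.0281 0.1166] [-0.84 -0.79  6.75]
-0.002 9.88 [0.5359 0.0279 0.1166] [-0.07 -0.26  6.84]
```

View pics/d_side.png

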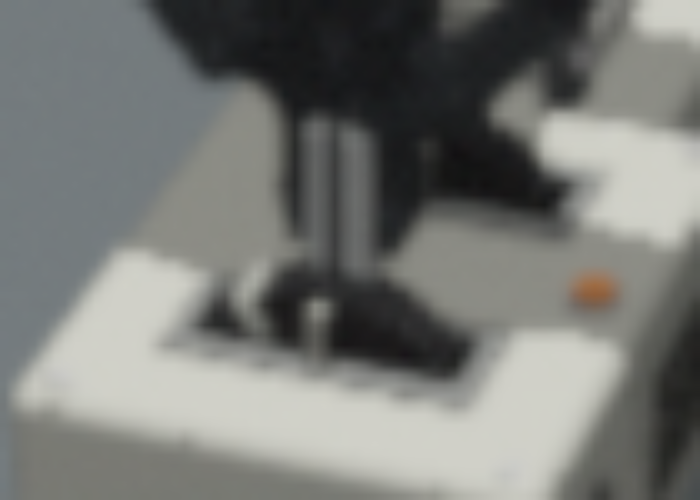

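The white line moved to about (264.5,169), where 40° is predicted, so one click is done. I'll lift, go back and do the second.

```bash
cat > click.py <<'E'
from bench import r
from h import *
import sys
n=sys.argv[1]
p=r.read_state()["tcp_pos"]
r.servo_line([p[0],p[1],.126],feed=.05)
r.servo_line(W(.010,.027,.126),feed=.08)
print(r.servo_line(W(.010,.027,.113),feed=.02,contact_N=1.5))
z=r.read_state()["tcp_pos"][2]; print(z)
for x in (.006,.002,-.002):
    r.servo_line(W(x,.027,z),feed=.025)
    s=r.read_state(); print(x,round(s["t"],2),s["tcp_pos"].round(4),s["contact_force"].round(2))
p=s["tcp_pos"]
r.servo_line([p[0],p[1],.135],feed=.05)
c=r.read_camera("side");cv2.imwrite(f"pics/{n}.png",cv2.resize(c["img"][140:190,240:310],None,fx=10,fy=10))
E
python3 click.py e1
```

```text
True
0.11629613846735964
0.006 11.37 [0.5442 0.0285 0.1166] [1.16 0.07 4.62]
0.002 11.68 [0.5398 0.0282 0.1167] [-0.36  1.17  6.72]
-0.002 11.98 [0.5361 0.0279 0.1167] [0.4  0.74 5.97]
```

View pics/e1.png

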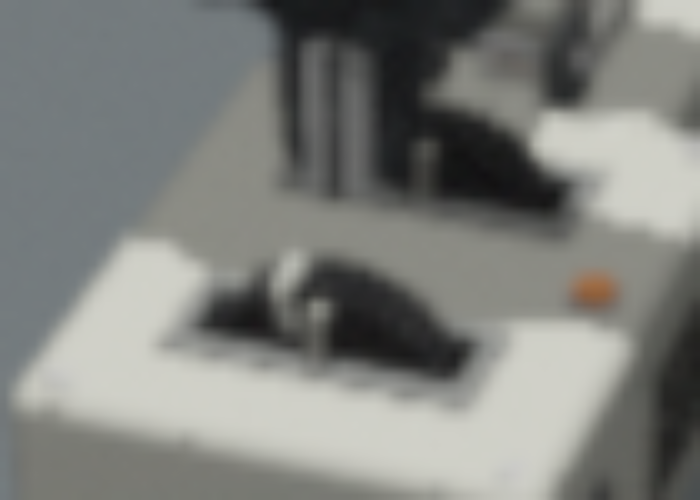

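The line is now at about (268.5,167), which is 20°, one click short. Now the last click.

```bash
python3 click.py e2
python3 - <<'E'
from bench import r
from h import *
p=r.read_state()["tcp_pos"]
r.servo_line([p[0],p[1],.30],feed=.15)
r.servo_line([.40,-.10,.36],feed=.2)
r.wait(.3)
o=[]
for n in ("scene","side"):
    c=r.read_camera(n);cv2.imwrite(f"pics/f_{n}.png",c["img"])
    u,v=proj(c,line(0))[0].astype(int);o.append(cv2.resize(c["img"][v-35:v+35,u-50:u+50],(760,532))[::2,::2] if 0 else cv2.resize(c["img"][v-30:v+30,u-40:u+40],(400,300),interpolation=cv2.INTER_CUBIC))
    a=cv2.imread(f"pics/a_{n}.png");o.append(cv2.resize(a[v-30:v+30,u-40:u+40],(400,300),interpolation=cv2.INTER_CUBIC))
cv2.imwrite("pics/f.png",np.vstack([np.hstack(o[:2]),np.hstack(o[2:])]))
s=r.read_state();print(s["t"],s["contact_force"])
E
```

```text
True
0.1163186747412599
0.006 13.99 [0.5441 0.0285 0.1167] [ 0.02 -0.03  4.36]
0.002 14.3 [0.5398 0.0282 0.1167] [0.33 0.7  7.36]
-0.002 14.61 [0.5361 0.0279 0.1167] [ 0.4  -0.2   6.13]
17.9667 [-0.55032982 -0.1480055  -0.20956118]
```

View pics/f.png

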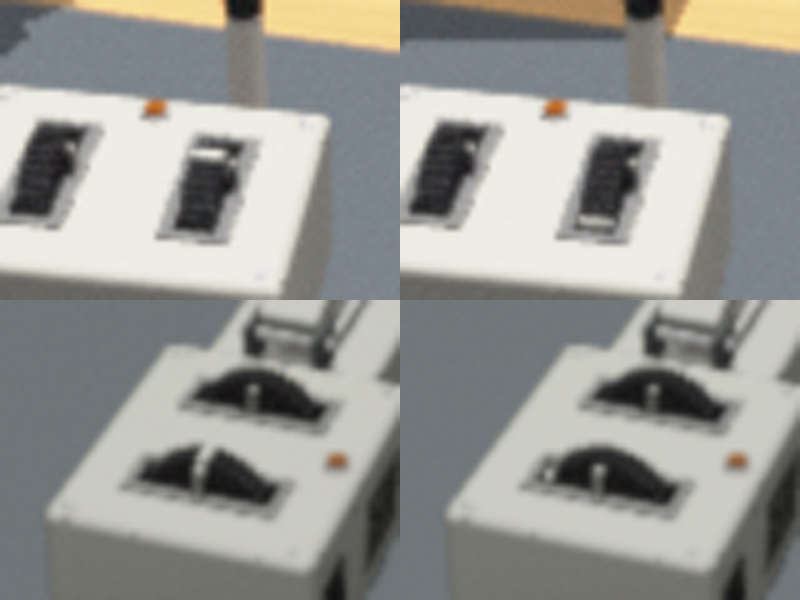

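View pics/f_side.png

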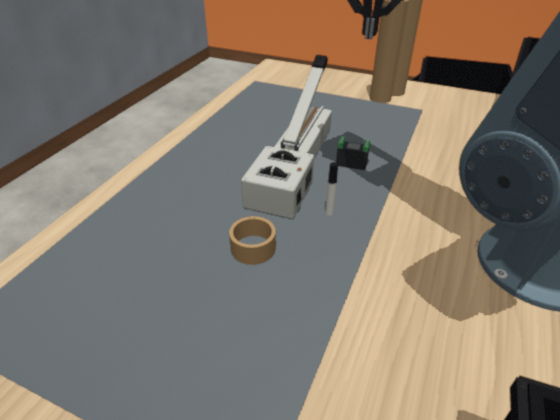

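In both views the line stands at the top, on the pointer: scene about (239,210) px against a prediction of (238,210). The cool-time wheel, pressing arm and loose things look unchanged, and the gripper is clear.

```bash
python3 -c "
from bench import r
print(r.hand_in())"
```

```text
the job is handed in; nothing more can be done
None
```

The seal-time wheel's white line now stands at its pointer, and the job is handed in at about 18 s of the 40 s allowed. The line started 60° to the rear of the top, three clicks short. I dragged the rim toward the front with the closed fingertips, one click at a time, pressing with about 3–7 N. The side camera confirmed each of the first two clicks.

- **Seal-time wheel:** after the third click, the scene and side views, taken with the gripper well clear, both show the line at the top beside the pointer. It is within about 1 pixel (2 mm) of the predicted position.
- **Other things:** the cool-time wheel, pressing arm, module, tape roll and marker looked the same as at the start. I judged these by eye from the pictures and did not measure them. The cool-time wheel's line was not visible in either picture.

No check failed or disagreed. The hand-in gives no verdict.

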